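Clear the cork mat and set the painted glass on it gently

TASK

On the plywood drying board, a crumpled paper ball lies on the round cork mat: put it in the white bucket. Then stand the thin-walled candle glass that waits by itself on the table upright on that cork mat. The glass is fragile: grip it with no more than 15 N per finger, set it down without a bump (never over 20 N on the mat or board), keep it upright, and leave the two glasses already on the board where they are.

Things in the scene. Friction and masses are not known exactly. Their poses are not given: they have to be found in the camera images.
- glass: the glass to move: thin-walled blue globe-shaped candle glass, open at the top, standing by itself on the bare table to the left or right of the board. 72 mm tall; diameter 44 mm at the foot, 62 mm at the belly (36 mm above the foot), 48 mm outside at the rim; wall 3 mm; about 0.14 kg. Origin: centre of the foot's underside; z up. Grip lightly round the belly
- glass_a: bystander: an identical blue glass that already stands on the drying board; origin at the centre of its foot, z up
- glass_b: bystander: an identical blue glass that already stands on the drying board; origin at the centre of its foot, z up
- mat: round cork mat lying fixed on the plywood drying board, diameter 90 mm, 5 mm thick; origin at the centre of its underside, z up. It is one of three places in a row on the board, 115 mm apart, the other two being taken by the two bystander glasses
- mat_top (a point): centre of the top face of the cork mat (20 mm above the table)
- board: plywood drying board, fixed on the table, 160 mm (its x) by 360 mm (its y) by 15 mm thick; origin at the centre of its underside; the three places lie along its y axis at -115, 0 and 115 mm
- ball_center (a point): centre of the paper ball, 30 mm above the mat's top at the start
- bucket: white plastic bucket, round, open at the top, fixed on the table on the other side of the board, away from the glass; 110 mm tall, outer diameter 136 mm at the foot and 160 mm at the rim, wall 4 mm, bottom 5 mm; origin at the centre of its underside, z up
- jar_front: bystander: small closed paint jar, 52 mm in diameter and 55 mm tall, standing between the robot and the board; origin at the centre of its underside
- jar_right: bystander: another such paint jar, 52 mm in diameter and 55 mm tall, between the robot and the board; origin at the centre of its underside
- ball: the crumpled white paper ball (the debris), a stiff lump 60 mm across along its own x, y and z axes, about 15 g, lying on the cork mat at the start; origin 30 mm below its centre along its own z

How it is judged:
By the outcome, as a careful person would: the job done as asked, in the order asked, and still so for the second after the job is handed in, with the robot touching nothing.
It also fails if it takes over 58 s, if anything falls off the work surface, if the arm or the gripper's body presses on something with over 40 N, if the wrist force passes 120 N, or if a joint passes its speed limit or range.

ROBOT

A 6-joint arm with a two-finger parallel gripper is mounted at the origin on the work surface. World frame = base frame: x ahead of the robot, y to its left, z up, the work surface at z = 0. Lengths are in m, angles in degrees, forces in N, time in s.
With the tool pointing down it reaches from about 0.4 to 0.825 m from the base axis. Payload 7 kg.
Tool frame: the origin (TCP) lies between the finger pads; the fingertips stand 22 mm ahead of it and the grasp point (between the pads) lies 3 mm ahead of it; z points along the fingers, y is the line along which they close (so a half turn about z gives the same grasp; the last joint's range is limited). The gripper opens to 88 mm and grips with 3 to 60 N. Pads are 19 mm wide; open, the fingers measure 130 mm over their backs; the gripper's body (78 mm by 193 mm) begins 47 mm behind the grasp point.
Start: joints at [-58.379, 20.546, 0.682, 0, -70.136, -16.507], TCP at [0.176, -0.652, 0.224] pointing down, gripper open.
Joint ranges: [-176.03, 176.03], [-82.01, 121.73], [-58.28, 71.71], [-173.87, 95.51], [-174.79, -0.11], [-173.66, 173.66]. Speed limits (degrees/s): [136.94, 136.94, 172.46, 180, 180, 180].

INTERFACE

Orientations are given as [roll, pitch, yaw] about the fixed x, y, z axes, in that order (R = Rz(yaw) Ry(pitch) Rx(roll)).
In Python, from plant import r, vision gives the robot as it stands.
- The arm moves only by the shell command python3 -m pendant 'ROWS' [FORCE]. ROWS is JSON, a list that holds one entry, the list of rows, each a list of 7 numbers: the shift along the tool's x, y, z scaled (see below), then the turn, a rotation vector about the tool's x, y, z scaled (see below), then the opening, from -1 (shut) to 1 (fully open). In form: [[[x, y, z, wx, wy, wz, fingers], ...]]. A call has exactly 8 rows; each row shifts and turns the commanded pose from where the row before left it, along the tool's axes as they then stand; what a row does not reach is not made up. The controller multiplies each number of a shift by 20 mm and each number of a turn by 4 degrees. A row lasts 1/10 s, in which the tool goes at most 50 mm and 8.59 degrees, less where a joint would pass 70% of its speed; a pose out of reach is approached as far as the arm can. A call with a number of a shift or a turn outside -1 to 1 is refused whole. A call with a gripper value outside its range is refused whole. The fingers move at their own pace and stop on an object; FORCE is the grip in N (left out, the last holds). Time passes only in rows, so rows that do not move let the fingers close, or fill a call up. It gives the time, the measured TCP pose, the force, the opening and the grip force at its end, in the units of the state.
- r.get_state(): the state, without advancing time (a new reading comes with each control period).
- vision.capture(name): name is "scene" or "top"; returns a dict with "frame" (420x560x3 uint8, blue, green, red), "depth" (420x560 float32, m along the optical axis (not along the pixel's ray), 0 where there is no reading), "camera_matrix" (3x3 intrinsics, pixels), "extrinsics" (4x4, takes a point from world to camera coordinates). Camera axes: x right, y up, looking along -z (the intrinsics and any distortion apply to the point x, -y, -z); pixel columns grow to the right and rows downward; lengths in m; the calibration is good to about 2 mm. A picture is of the moment at which its call begins.
- r.close_job(): hands the job in; it is judged then, once.
The state is a dict: "time_s": time; "joints": joint angles; "qd": joint speeds; "joint_torque": joint torques, N m; "tcp_pos": TCP position; "eef_rot": TCP orientation; "contact_force": force on the tool from outside, world axes, zero at the start; "moment": the same for the moment, N m; "gripper_width": finger opening in m; "gripper_force": force on a finger pad.
Only numpy, scipy, OpenCV 4.12 (cv2) and the standard library are available. Lean on these libraries where they do the work, as an engineer would, in place of code of your own. Each camera call takes 0.05 s, during which the arm holds its last target. There are 200 camera calls.

## Working session

There is one attempt and no reset: what is moved stays moved. The work goes in short steps, Python scripts to look and compute and a shell command to move; the robot and the scene stay as the last step left them, time stands still between calls to the robot, and variables do not carry over. Pictures are saved under pics/ and viewed, at most 10 in all, crops included, and the job is handed in when it is done.

```bash
mkdir -p pics; ls; python3 - <<'E'
from plant import r, vision
import cv2,numpy as np
print(r.get_state())
for n in("top","scene"):
    c=vision.capture(n); cv2.imwrite(f"pics/{n}0.png",c["frame"]); np.savez(f"{n}0.npz",**c)
    print(c["camera_matrix"],c["extrinsics"])
E
```

```text
pics
{'time_s': 0.0, 'joints': array([-5.83787462e+01,  2.05903247e+01,  6.33151699e-01, -2.20902970e-02,
       -7.01364901e+01, -1.65067501e+01]), 'qd': array([-0.05787103,  0.06234541,  0.02949012, -0.04922609,  0.02401916,
        0.00122953]), 'joint_torque': array([ 7.59967352e-04, -5.82717168e+01,  2.93048912e+01,  6.99686229e+00,
        6.63730607e-03, -1.76099911e-04]), 'tcp_pos': array([ 0.17585198, -0.65116255,  0.22322431]), 'eef_rot': array([ 1.79904296e+02, -6.70474169e-03, -1.64893014e+02]), 'contact_force': array([0.12360382, 0.3685146 , 0.11906738]), 'moment': array([0.03487965, 0.02410675, 0.02376634]), 'gripper_force': 0.0, 'gripper_width': 0.08772298060659443}
[[379.78247307   0.         276.79486062]
 [  0.         379.78247307 212.18294348]
 [  0.           0.           1.        ]] [[ 0.01401336 -0.99963335 -0.02316888 -0.00262953]
 [ 0.99420791  0.01146054  0.10686105 -0.47699246]
 [-0.10655634 -0.02453217  0.99400398 -0.80765212]
 [ 0.          0.          0.          1.        ]]
[[423.32512901   0.         273.06672893]
 [  0.         423.32512901 212.80145741]
 [  0.           0.           1.        ]] [[ 0.61005201  0.79231084 -0.00894855 -0.28040516]
 [-0.55678809  0.43668818  0.70660488  0.22331698]
 [ 0.56375844 -0.42608328  0.70755174 -1.22564957]
 [ 0.          0.          0.          1.        ]]
```

View pics/top0.png

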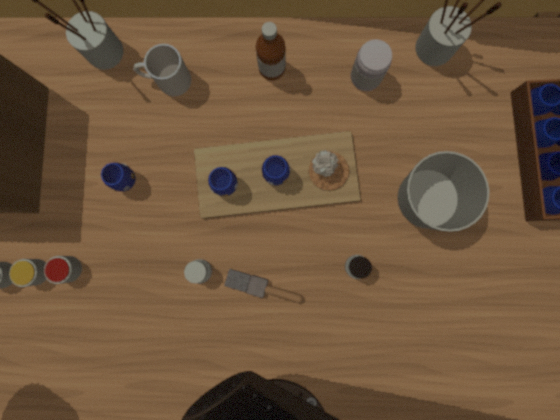

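View pics/scene0.png

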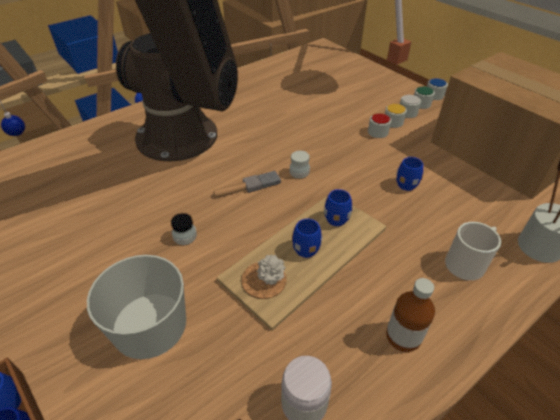

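The top view shows the lone glass at (118,177), board glasses at (222,181) and (276,170), the mat at (329,171) with the ball at (324,163), the bucket at (447,192), and jars at (198,272) and (360,267). The scene view agrees with it.

```bash
cat > h.py <<'E'
import numpy as np,cv2
from scipy.optimize import least_squares
def cloud(c):
    d=c["depth"];K=c["camera_matrix"];E=c["extrinsics"]
    v,u=np.mgrid[:d.shape[0],:d.shape[1]]
    P=np.stack([(u-K[0,2])/K[0,0]*d,-(v-K[1,2])/K[1,1]*d,-d],-1)
    W=(P-E[:3,3])@E[:3,:3]; W[d==0]=np.nan
    return W
def fitcirc(p,R=None):
    f=lambda q:np.hypot(p[:,0]-q[0],p[:,1]-q[1])-(R or q[2])
    s=least_squares(f,[*np.nanmean(p,0)[:2],R or .03],loss='soft_l1',f_scale=.002)
    return s.x.round(4),np.sqrt(np.mean(s.fun**2)).round(4)
E
python3 - <<'E'
from h import *
for n in("top","scene"):
    c=np.load(n+"0.npz"); W=cloud(c); f=c["frame"].astype(int); print(n)
    rois=dict(top=dict(glass=(118,177),ga=(222,181),gb=(276,170),ball=(324,163),bucket=(447,192),j1=(198,272),j2=(360,267)),
     scene=dict(glass=(410,173),ga=(338,207),gb=(307,238),ball=(270,270),bucket=(140,305),j1=(300,163),j2=(183,228)))[n]
    for k,(u,v) in rois.items():
        h=50 if k=="bucket" else 22
        w=W[v-h:v+h,u-h:u+h].reshape(-1,3); col=f[v-h:v+h,u-h:u+h].reshape(-1,3)
        ok=np.isfinite(w[:,0]); w=w[ok];col=col[ok]
        if k[0]=='g': m=(col[:,0]>col[:,2]*1.8)&(col[:,0]>45)&(w[:,2]>.005)
        elif k=="ball": m=(w[:,2]>.028)
        elif k=="bucket": m=(w[:,2]>.1)
        else: m=w[:,2]>.03
        p=w[m]
        print(k,len(p),"z",p[:,2].min().round(3),p[:,2].max().round(3),"bb",p[:,:2].min(0).round(3),p[:,:2].max(0).round(3))
        if k[0]=='g':
            top=p[:,2].max(); 
            q=p[abs(p[:,2]-(top-.036))<.006]
            print("  belly",len(q),fitcirc(q,.031), "rim",fitcirc(p[p[:,2]>top-.005],.023))
        elif k=="ball":
            s=least_squares(lambda q:np.linalg.norm(p-q[:3],axis=1)-q[3],[*p.mean(0),.03],loss='soft_l1',f_scale=.003);print("  sph",s.x.round(4))
        elif k=="bucket": print("  ",fitcirc(p,.078))
        else: print("  ",fitcirc(p,.026))
    # mat by colour: annulus at z~.02; board
    hsv=cv2.cvtColor(c["frame"],cv2.COLOR_BGR2HSV)
    u,v=rois["ball"]; print("ball/mat px", f[v-2:v+22:6,u-20:u+28:6].tolist() if n=="top" else "")
E
python3 - <<'E'
import cv2
a=cv2.imread('pics/top0.png')[130:220,190:370];b=cv2.imread('pics/scene0.png')[230:320,220:330]
a=cv2.resize(a,None,fx=4,fy=4,interpolation=2)
cv2.imwrite('pics/c0.png',a)
E
```

```text
top
glass 419 z 0.005 0.074 bb [0.521 0.324] [0.577 0.382]
  belly 31 (array([0.5482, 0.3519, 0.031 ]), np.float64(0.002)) rim (array([0.5497, 0.3537, 0.023 ]), np.float64(0.001))
ga 492 z 0.015 0.09 bb [0.511 0.092] [0.567 0.149]
  belly 24 (array([0.5366, 0.1183, 0.031 ]), np.float64(0.002)) rim (array([0.5387, 0.1205, 0.023 ]), np.float64(0.001))
gb 509 z 0.015 0.09 bb [ 0.535 -0.02 ] [0.593 0.032]
  belly 11 (array([0.5611, 0.0071, 0.031 ]), np.float64(0.0005)) rim (array([0.5644, 0.0078, 0.023 ]), np.float64(0.001))
ball 505 z 0.036 0.077 bb [ 0.555 -0.125] [ 0.609 -0.069]
  sph [ 0.5823 -0.0984  0.0483  0.0263]
bucket 792 z 0.1 0.112 bb [ 0.435 -0.413] [ 0.593 -0.254]
   (array([ 0.5141, -0.3322,  0.078 ]), np.float64(0.0017))
j1 415 z 0.03 0.057 bb [0.323 0.151] [0.369 0.196]
   (array([0.3295, 0.1725, 0.026 ]), np.float64(0.0107))
j2 416 z 0.03 0.057 bb [ 0.339 -0.195] [ 0.384 -0.149]
   (array([ 0.3434, -0.1688,  0.026 ]), np.float64(0.0107))
ball/mat px [[[77, 107, 128], [67, 97, 122], [110, 120, 126], [92, 104, 110], [100, 112, 118], [98, 109, 115], [58, 85, 114], [64, 94,
[... 659 characters left out ...]
at64(0.0058)) rim (array([0.5405, 0.119 , 0.023 ]), np.float64(0.0219))
gb 758 z 0.021 0.09 bb [ 0.533 -0.024] [0.597 0.095]
  belly 138 (array([0.5669, 0.0066, 0.031 ]), np.float64(0.0023)) rim (array([0.5658, 0.0065, 0.023 ]), np.float64(0.0011))
ball 615 z 0.032 0.079 bb [ 0.559 -0.127] [ 0.611 -0.075]
  sph [ 0.5817 -0.098   0.0497  0.026 ]
bucket 1174 z 0.1 0.113 bb [ 0.434 -0.413] [ 0.595 -0.254]
   (array([ 0.5163, -0.3341,  0.078 ]), np.float64(0.0017))
j1 291 z 0.03 0.058 bb [0.324 0.149] [0.371 0.197]
   (array([0.3423, 0.177 , 0.026 ]), np.float64(0.0088))
j2 420 z 0.03 0.058 bb [ 0.339 -0.196] [ 0.387 -0.15 ]
   (array([ 0.3564, -0.1707,  0.026 ]), np.float64(0.0092))
ball/mat px
```

View pics/c0.png

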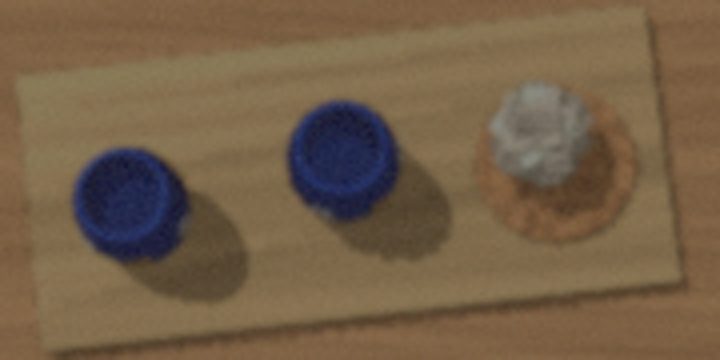

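The crop shows the mat's outline centred near the full-image pixel (329,172), with the ball sitting up and left of its centre. Next I'll fit the mat and the board.

```bash
python3 - <<'E'
from h import *
for n in("top","scene"):
    c=np.load(n+"0.npz"); W=cloud(c); f=c["frame"].astype(float)
    K=c["camera_matrix"];E=c["extrinsics"]
    def px(p):
        q=np.asarray(p)@E[:3,:3].T+E[:3,3]; return np.stack([q[...,0]/-q[...,2]*K[0,0]+K[0,2],K[1,2]-q[...,1]/-q[...,2]*K[1,1]],-1)
    def onplane(u,v,z):
        d=np.stack([(u-K[0,2])/K[0,0],-(v-K[1,2])/K[1,1],-np.ones_like(u,float)],-1)@E[:3,:3]
        o=-E[:3,:3].T@E[:3,3]; return o+d*((z-o[2])/d[...,2])[...,None]
    v,u=np.mgrid[:420,:560]; P=onplane(u,v,.02)
    # mat saturation by polar gradients: score inside-outside colour ratio step at radius 45mm
    ratio=cv2.GaussianBlur((f[...,2]-f[...,0])/f.sum(2).clip(30),(0,0),.7).astype(np.float32)
    a=np.linspace(0,2*np.pi,120,endpoint=False)
    def samp(x,y,R):
        p=np.stack([x+R*np.cos(a),y+R*np.sin(a),np.full(120,.02)],-1);q=px(p).astype(np.float32)
        return cv2.remap(ratio,q[None,:,0],q[None,:,1],1)[0]
    best=max(((np.mean(np.clip(samp(x,y,.042)-samp(x,y,.048),-.05,.12)),x,y) for x in np.arange(.56,.60,.001) for y in np.arange(-.125,-.08,.001)))
    print(n,"mat",best)
    m=(abs(W[...,2]-.015)<.005)&(abs(W[...,0]-.56)<.16)&(abs(W[...,1]-.0)<.25)
    m=cv2.morphologyEx(m.astype(np.uint8),cv2.MORPH_OPEN,np.ones((3,3)))
    k,l,s,_=cv2.connectedComponentsWithStats(m); i=1+s[1:,4].argmax()
    hull=cv2.convexHull(W[l==i][:,:2].astype(np.float32)); print("board",cv2.minAreaRect(hull))
E
```

```text
top mat (np.float32(0.022009766), np.float64(0.5730000000000001), np.float64(-0.10999999999999999))
board ((0.5648207068443298, 0.00812356173992157), (0.16064736247062683, 0.36043867468833923), 7.038358688354492)
scene mat (np.float32(0.03277049), np.float64(0.5750000000000001), np.float64(-0.11199999999999999))
board ((0.5655002593994141, 0.007381841540336609), (0.16141152381896973, 0.3625257909297943), 6.9416985511779785)
```

```bash
python3 -m pendant '[[[0,0,0,0,0,-1,1],[0,0,0,0,0,-1,1],[0,0,0,0,0,-1,1],[0,0,0,0,0,-1,1],[0,0,0,0,0,-1,1],[0,0,0,0,0,-1,1],[0,0,0,0,0,-1,1],[0,0,0,0,0,-1,1]]]'
python3 -m pendant '[[[0,0,0,0,0,-1,1],[0,0,0,0,0,-1,1],[0,0,0,0,0,-1,1],[0,0,0,0,0,-1,1],[0,0,0,0,0,-1,1],[0,0,0,0,0,-1,1],[0,0,0,0,0,-1,1],[0,0,0,0,0,-1,1]]]'
python3 -m pendant '[[[0,0,0,0,0,-1,1],[0,0,0,0,0,-1,1],[0,0,0,0,0,-1,1],[0,0,0,0,0,-1,1],[0,0,0,0,0,-0.5,1],[-0.5,-0.5,0,0,0,0,1],[-1,-0.9,0,0,0,0,1],[-1,-0.9,0,0,0,0,1]]]'
```

```text
time_s: 0.9
tcp_pos: [0.1759, -0.6514, 0.2236]
eef_rot: [179.9, 0.0, -132.7]
contact_force: [-0.2, -0.1, 0.6]
gripper_width: 0.0876
gripper_force: 0.0
time_s: 1.7
tcp_pos: [0.1759, -0.6513, 0.2236]
eef_rot: [180.0, 0.1, -100.7]
contact_force: [-0.2, -0.5, -0.8]
gripper_width: 0.0877
gripper_force: 0.0
time_s: 2.5
tcp_pos: [0.2157, -0.5951, 0.2235]
eef_rot: [180.0, 0.1, -83.0]
contact_force: [-0.2, -0.2, 0.0]
gripper_width: 0.0876
gripper_force: 0.0
```

```bash
python3 -m pendant '[[[-1,-0.95,0,0,0,0,1],[-1,-0.95,0,0,0,0,1],[-1,-0.95,0,0,0,0,1],[-1,-0.95,0,0,0,0,1],[-1,-0.95,0,0,0,0,1],[-1,-0.95,0,0,0,0,1],[-1,-0.95,0,0,0,0,1],[-1,-0.95,0,0,0,0,1]]]'
python3 -m pendant '[[[-1,-0.95,0,0,0,0,1],[-1,-0.95,0,0,0,0,1],[-1,-0.95,0,0,0,0,1],[-1,-0.95,0,0,0,0,1],[-1,-0.95,0,0,0,0,1],[-1,-0.95,0,0,0,0,1],[-1,-0.95,0,0,0,0,1],[-1,-0.95,0,0,0,0,1]]]'
python3 -m pendant '[[[-1,-0.95,0,0,0,0,1],[-1,-0.95,0,0,0,0,1],[-1,-0.95,0,0,0,0,1],[-1,-0.95,0,0,0,0,1],[-1,-0.95,0,0,0,0,1],[-1,-0.95,0,0,0,0,1],[-0.4,-0.3,0,0,0,0,1],[0,0,0,0,0,0,1]]]'
```

```text
time_s: 3.3
tcp_pos: [0.347, -0.4171, 0.224]
eef_rot: [-180.0, 0.0, -82.9]
contact_force: [0.6, 0.1, 0.7]
gripper_width: 0.0878
gripper_force: 0.0
time_s: 4.1
tcp_pos: [0.4777, -0.2395, 0.2241]
eef_rot: [180.0, 0.0, -82.9]
contact_force: [0.1, -0.1, 0.4]
gripper_width: 0.0877
gripper_force: 0.0
time_s: 4.9
tcp_pos: [0.5808, -0.0978, 0.2237]
eef_rot: [180.0, 0.0, -82.8]
contact_force: [-1.0, -0.4, 0.2]
gripper_width: 0.0878
gripper_force: 0.0
```

```bash
python3 -m pendant '[[[0,-0.05,1,0,0,0,1],[0,0,1,0,0,0,1],[0,0,1,0,0,0,1],[0,0,1,0,0,0,1],[0,0,1,0,0,0,1],[0,0,1,0,0,0,1],[0,0,1,0,0,0,1],[0,0,0.75,0,0,0,1]]]' 8
python3 -m pendant '[[[0,0,0.4,0,0,0,1],[0,0,0.35,0,0,0,1],[0,0,0,0,0,0,-1],[0,0,0,0,0,0,-1],[0,0,0,0,0,0,-1],[0,0,0,0,0,0,-1],[0,0,0,0,0,0,-1],[0,0,0,0,0,0,-1]]]' 8
```

```text
time_s: 5.7
tcp_pos: [0.5803, -0.0998, 0.0681]
eef_rot: [179.9, 0.0, -83.0]
contact_force: [0.0, -0.6, 0.3]
gripper_width: 0.0878
gripper_force: 0.0
time_s: 6.5
tcp_pos: [0.5821, -0.0991, 0.0548]
eef_rot: [-179.9, -0.0, -82.9]
contact_force: [-0.2, -0.0, 4.2]
gripper_width: 0.0628
gripper_force: 7.8
```

```bash
python3 -m pendant '[[[0,0,-0.4,0,0,0,-1],[0,0,-0.8,0,0,0,-1],[0,0,-1,0,0,0,-1],[0,0,-1,0,0,0,-1],[0,0,-1,0,0,0,-1],[0,0,-1,0,0,0,-1],[0,0,-1,0,0,0,-1],[0.5,0.2,0,0,0,0,-1]]]' 8
python3 -m pendant '[[[1,0.43,0,0,0,0,-1],[1,0.43,0,0,0,0,-1],[1,0.43,0,0,0,0,-1],[1,0.43,0,0,0,0,-1],[1,0.43,0,0,0,0,-1],[1,0.43,0,0,0,0,-1],[1,0.43,0,0,0,0,-1],[1,0.43,0,0,0,0,-1]]]' 8
python3 -m pendant '[[[1,0.43,0,0,0,0,-1],[1,0.43,0,0,0,0,-1],[0.7,0.25,0,0,0,0,-1],[0,0,0.5,0,0,0,-1],[0,0,1,0,0,0,-1],[0,0,0.8,0,0,0,-1],[0,0,0.4,0,0,0,-1],[0,0,0,0,0,0,-1]]]' 8
```

```text
time_s: 7.3
tcp_pos: [0.5808, -0.1091, 0.1817]
eef_rot: [-179.7, -0.0, -82.8]
contact_force: [0.3, 0.3, -0.5]
gripper_width: 0.0627
gripper_force: 7.8
time_s: 8.1
tcp_pos: [0.5297, -0.2778, 0.1778]
eef_rot: [180.0, 0.0, -82.9]
contact_force: [0.9, 0.5, 0.3]
gripper_width: 0.0628
gripper_force: 7.8
time_s: 8.9
tcp_pos: [0.5144, -0.3325, 0.1226]
eef_rot: [179.9, 0.1, -82.9]
contact_force: [0.2, -0.9, -0.4]
gripper_width: 0.0631
gripper_force: 7.8
```

```bash
python3 -m pendant '[[[0,0,0.5,0,0,0,-1],[0,0,0,0,0,0,0.75],[0,0,0,0,0,0,0.75],[0,0,0,0,0,0,0.75],[0,0,0,0,0,0,0.75],[0,0,0,0,0,0,0.75],[0,0,-0.5,0,0,0,0.75],[0,0,-1,0,0,0,0.75]]]' 8
python3 -m pendant '[[[0,0,-1,0,0,0,1],[0,0,-1,0,0,0,1],[0,0,-1,0,0,0,1],[0,0,-1,0,0,0,1],[-1,0,-0.5,0,0,0,1],[-1,0,0,0,0,0,1],[-1,0,0,0,0,0,1],[-1,0,0,0,0,0,1]]]' 8
python3 - <<'E'
from plant import vision
import cv2,numpy as np
for n in("top","scene"):
    c=vision.capture(n); cv2.imwrite(f"pics/{n}1.png",c["frame"]); np.savez(f"{n}1.npz",**c)
a=cv2.imread("pics/top1.png");b=cv2.imread("pics/scene1.png")
cv2.imwrite("pics/both1.png",cv2.resize(np.hstack([a,b]),(800,300),interpolation=cv2.INTER_AREA))
E
```

```text
time_s: 9.7
tcp_pos: [0.5142, -0.3328, 0.1436]
eef_rot: [179.8, 0.1, -82.9]
contact_force: [0.2, -0.3, 0.2]
gripper_width: 0.0765
gripper_force: 0.0
time_s: 10.5
tcp_pos: [0.5052, -0.2532, 0.2352]
eef_rot: [-179.9, -0.0, -82.9]
contact_force: [-0.6, 0.1, 1.0]
gripper_width: 0.0877
gripper_force: 0.0
```

View pics/both1.png

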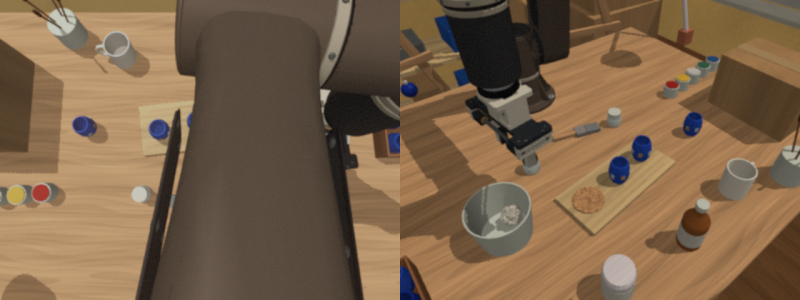

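The ball lies in the bucket (scene half, about (510,213)) and the cork mat is clear at about (588,200). I'll refine the mat position and move over to the glass.

```bash
python3 - <<'E'
from h import *
c=np.load("scene1.npz");f=c["frame"].astype(float);K=c["camera_matrix"];E=c["extrinsics"]
def px(p):
    q=p@E[:3,:3].T+E[:3,3]; return np.stack([q[:,0]/-q[:,2]*K[0,0]+K[0,2],K[1,2]-q[:,1]/-q[:,2]*K[1,1]],-1)
ratio=((f[...,2]-f[...,0])/f.sum(2).clip(30)).astype(np.float32)
a=np.linspace(0,2*np.pi,120,endpoint=False)
def samp(x,y,R):
    q=px(np.stack([x+R*np.cos(a),y+R*np.sin(a),np.full(120,.02)],-1)).astype(np.float32)
    return cv2.remap(ratio,q[None,:,0],q[None,:,1],1)[0]
L=sorted([(float(np.mean(np.clip(samp(x,y,.042)-samp(x,y,.048),-.05,.2))),round(x,3),round(y,3)) for x in np.arange(.56,.60,.001) for y in np.arange(-.125,-.09,.001)])[-8:]
print(L)
W=cloud(c);u,v=[int(t) for t in px(np.array([[.5755,-.111,.02]]))[0]]
m=(ratio>.19)&(abs(W[...,2]-.02)<.006)
w=W[v-35:v+35,u-45:u+45][m[v-35:v+35,u-45:u+45]]
print(len(w),w.mean(0),w.min(0),w.max(0),cv2.minEnclosingCircle(w[:,:2].astype(np.float32)))
E
python3 -m pendant '[[[-1,-0.2,0,0,0,0,1],[-1,-0.2,0,0,0,0,1],[-1,-0.2,0,0,0,0,1],[-1,-0.2,0,0,0,0,1],[-1,-0.2,0,0,0,0,1],[-1,-0.2,0,0,0,0,1],[-1,-0.2,0,0,0,0,1],[-1,-0.2,0,0,0,0,1]]]'
python3 -m pendant '[[[-1,-0.2,0,0,0,0,1],[-1,-0.2,0,0,0,0,1],[-1,-0.2,0,0,0,0,1],[-1,-0.2,0,0,0,0,1],[-1,-0.2,0,0,0,0,1],[-1,-0.2,0,0,0,0,1],[-1,-0.2,0,0,0,0,1],[-1,-0.2,0,0,0,0,1]]]'
python3 -m pendant '[[[-1,-0.2,0,0,0,0,1],[-1,-0.2,0,0,0,0,1],[-1,-0.2,0,0,0,0,1],[-1,-0.2,0,0,0,0,1],[-1,-0.2,0,0,0,0,1],[-1,-0.2,0,0,0,0,1],[-1,-0.2,0,0,0,0,1],[-1,-0.2,0,0,0,0,1]]]'
python3 -m pendant '[[[-1,-0.2,0,0,0,0,1],[-1,-0.2,0,0,0,0,1],[-1,-0.2,0,0,0,0,1],[-1,-0.2,0,0,0,0,1],[-0.8,-0.2,0,0,0,0,1],[-0.6,-0.1,0,0,0,0,1],[-0.3,0,0,0,0,0,1],[0,0,0,0,0,0,1]]]'
```

```text
[(0.05294640734791756, np.float64(0.573), np.float64(-0.113)), (0.05387042462825775, np.float64(0.575), np.float64(-0.111)), (0.05444490909576416, np.float64(0.575), np.float64(-0.113)), (0.054527975618839264, np.float64(0.573), np.float64(-0.112)), (0.05456012114882469, np.float64(0.574), np.float64(-0.111)), (0.0550900362432003, np.float64(0.574), np.float64(-0.113)), (0.055921733379364014, np.float64(0.575), np.float64(-0.112)), (0.05647377297282219, np.float64(0.574), np.float64(-0.112))]
1605 [ 0.57375142 -0.10929412  0.01922675] [ 0.49424269 -0.17815705  0.01400073] [ 0.65643705 -0.01179855  0.02428697] ((0.5655688643455505, -0.09974810481071472), 0.09446928650140762)
time_s: 11.4
tcp_pos: [0.5175, -0.0907, 0.2349]
eef_rot: [-180.0, -0.0, -82.9]
contact_force: [-0.5, -0.2, 0.6]
gripper_width: 0.0874
gripper_force: 0.0
time_s: 12.2
tcp_pos: [0.5296, 0.0722, 0.2349]
eef_rot: [-180.0, -0.0, -82.9]
contact_force: [0.5, 0.1, -0.2]
gripper_width: 0.0873
gripper_force: 0.0
time_s: 13.0
tcp_pos: [0.5413, 0.2359, 0.2342]
eef_rot: [-180.0, -0.0, -82.9]
contact_force: [0.9, -0.4, 0.8]
gripper_width: 0.0875
gripper_force: 0.0
time_s: 13.8
tcp_pos: [0.5486, 0.3508, 0.2339]
eef_rot: [180.0, -0.0, -82.9]
contact_force: [0.1, -0.5, 0.7]
gripper_width: 0.0875
gripper_force: 0.0
```

```bash
python3 -m pendant '[[[-0.1,-0.1,0.5,0,0,0,1],[0,0,1,0,0,0,1],[0,0,1,0,0,0,1],[0,0,1,0,0,0,1],[0,0,1,0,0,0,1],[0,0,1,0,0,0,1],[0,0,1,0,0,0,1],[0,0,0.9,0,0,0,1]]]' 5
python3 -m pendant '[[[0,0,0.8,0,0,0,1],[0,0,0.6,0,0,0,1],[0,0,0.5,0,0,0,1],[0,0,0.4,0,0,0,1],[0,0,0,0,0,0,0.8],[0,0,0,0,0,0,0.65],[0,0,0,0,0,0,0.55],[0,0,0,0,0,0,0.48]]]' 5
```

```text
time_s: 14.6
tcp_pos: [0.5503, 0.3514, 0.0847]
eef_rot: [180.0, -0.0, -82.9]
contact_force: [-1.2, 0.6, 0.1]
gripper_width: 0.0877
gripper_force: 0.0
time_s: 15.4
tcp_pos: [0.5508, 0.3528, 0.0409]
eef_rot: [-179.9, 0.0, -82.9]
contact_force: [-0.1, 0.2, -0.1]
gripper_width: 0.0663
gripper_force: 0.0
```

```bash
python3 -m pendant '[[[0,0,0.1,0,0,0,0.45],[0,0,0,0,0,0,0.42],[0,0,0,0,0,0,0.38],[0,0,0,0,0,0,0.34],[0,0,0,0,0,0,0.2],[0,0,0,0,0,0,0],[0,0,0,0,0,0,-1],[0,0,0,0,0,0,-1]]]' 5
python3 -m pendant '[[[0,0,0,0,0,0,-1],[0,0,0,0,0,0,-1],[0,0,0,0,0,0,-1],[0,0,-0.1,0,0,0,-1],[0,0,-0.2,0,0,0,-1],[0,0,-0.3,0,0,0,-1],[0,0,-0.4,0,0,0,-1],[0,0,-0.4,0,0,0,-1]]]' 10
```

```text
time_s: 16.2
tcp_pos: [0.5505, 0.3524, 0.0381]
eef_rot: [180.0, -0.0, -82.9]
contact_force: [0.2, -0.1, -0.9]
gripper_width: 0.0583
gripper_force: 4.8
time_s: 17.0
tcp_pos: [0.5506, 0.3526, 0.0671]
eef_rot: [-180.0, 0.0, -82.9]
contact_force: [0.3, -0.5, -1.5]
gripper_width: 0.0583
gripper_force: 9.7
```

```bash
python3 -m pendant '[[[0,0,-0.5,0,0,0,-1],[0,0,-0.7,0,0,0,-1],[0,0,-0.8,0,0,0,-1],[0,0,-0.8,0,0,0,-1],[0,0,-0.8,0,0,0,-1],[0,0,-0.8,0,0,0,-1],[0,0,-0.5,0,0,0,-1],[0,0,-0.2,0,0,0,-1]]]' 10
python3 - <<'E'
from plant import vision
import cv2,numpy as np
C={}
for n in("top","scene"):
    c=vision.capture(n); cv2.imwrite(f"pics/{n}2.png",c["frame"]); np.savez(f"{n}2.npz",**c);C[n]=c["frame"]
s=cv2.resize(C["scene"][40:240,300:500],(600,600),interpolation=2)
cv2.imwrite("pics/c2.png",s)
E
```

```text
time_s: 17.8
tcp_pos: [0.551, 0.3529, 0.1701]
eef_rot: [-179.9, 0.1, -82.9]
contact_force: [-0.4, 0.5, -1.4]
gripper_width: 0.0582
gripper_force: 9.7
```

View pics/c2.png

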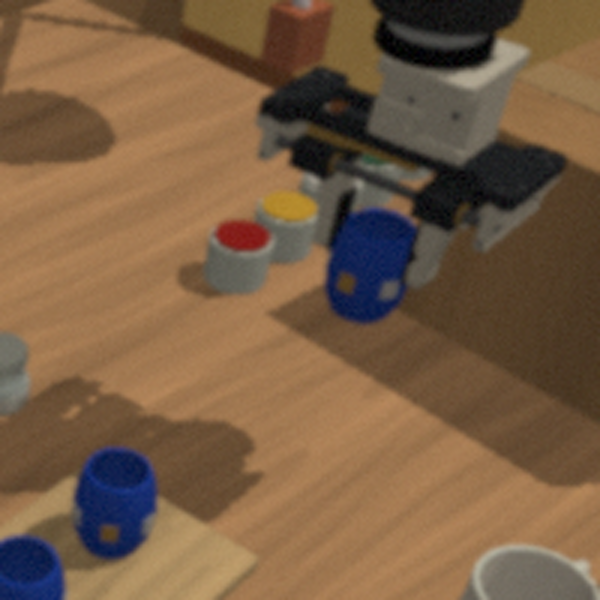

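The glass is held at about crop (370,265). It may be off-centre toward the camera and slightly tilted, so I'll measure both with a model fit.

```bash
cat > fit.py <<'E'
from h import *
from scipy.interpolate import CubicSpline
prof=CubicSpline([0,.036,.072],[.022,.031,.024])
def fitglass(c,roi,x0,zmin):
    u0,u1,v0,v1=roi; W=cloud(c)[v0:v1,u0:u1]; f=c["frame"].astype(int)[v0:v1,u0:u1]
    m=(f[...,0]>f[...,2]*1.8)&(f[...,0]>45)&np.isfinite(W[...,0])&(W[...,2]>zmin)&(np.hypot(W[...,0]-x0[0],W[...,1]-x0[1])<.05)
    p=W[m]
    def res(q):
        a=np.array([q[3],q[4],1]);a/=np.linalg.norm(a); d=p-q[:3]; h=d@a; rad=np.linalg.norm(d-h[:,None]*a,axis=1)
        return np.r_[(rad-prof(np.clip(h,0,.072)))*1,]
    # drop interior points: keep those facing outside (rad>.6 profile)
    q=np.r_[x0,0,0]
    for _ in range(4):
        r0=res(q); keep=abs(r0)<.006
        pp=p; p=pp[keep]; hz=None
        s=least_squares(lambda q:np.r_[res(q),(q[2]-x0[2])*.5],q,loss='soft_l1',f_scale=.002); q=s.x; p=pp
    return q[:3].round(4),np.degrees(q[3:]).round(1),keep.sum(),np.sqrt(np.mean(res(q)[abs(res(q))<.006]**2)).round(4)
E
python3 - <<'E'
from fit import *
s0=np.load("scene0.npz");s2=np.load("scene2.npz");t2=np.load("top2.npz")
print("before",fitglass(s0,(385,435,145,205),np.array([.5505,.353,0]),.004))
print("b ref",fitglass(s0,(285,330,210,265),np.array([.5655,.007,.015]),.02))
print("held",fitglass(s2,(395,445,105,155),np.array([.5505,.353,.132]),.1))
print("held top",fitglass(t2,(60,200,120,240),np.array([.5505,.353,.132]),.1))
E
```

```text
before (array([ 0.5497,  0.3568, -0.0073]), array([ 1.5, -3.7]), np.int64(562), np.float64(0.0017))
b ref (array([0.5664, 0.0074, 0.0079]), array([-0.2, -1. ]), np.int64(748), np.float64(0.0017))
held (array([0.5505, 0.3577, 0.1247]), array([ 2. , -4.1]), np.int64(729), np.float64(0.0016))
held top (array([0.5465, 0.3526, 0.1305]), array([4.2, 2.4]), np.int64(460), np.float64(0.0015))
```

The tilt matches the reading before the lift, and the rise matches the TCP's, so the grip is sound. Carrying the glass over the mat.

```bash
python3 -m pendant '[[[0.3,0,0,0,0,0,-1],[0.6,0.06,0,0,0,0,-1],[0.8,0.06,0,0,0,0,-1],[0.8,0.06,0,0,0,0,-1],[0.8,0.06,0,0,0,0,-1],[0.8,0.06,0,0,0,0,-1],[0.8,0.06,0,0,0,0,-1],[0.8,0.06,0,0,0,0,-1]]]' 10
python3 -m pendant '[[[0.8,0.06,0,0,0,0,-1],[0.8,0.06,0,0,0,0,-1],[0.8,0.06,0,0,0,0,-1],[0.8,0.06,0,0,0,0,-1],[0.8,0.06,0,0,0,0,-1],[0.8,0.06,0,0,0,0,-1],[0.8,0.06,0,0,0,0,-1],[0.8,0.06,0,0,0,0,-1]]]' 10
python3 -m pendant '[[[0.8,0.06,0,0,0,0,-1],[0.8,0.06,0,0,0,0,-1],[0.8,0.06,0,0,0,0,-1],[0.8,0.06,0,0,0,0,-1],[0.8,0.06,0,0,0,0,-1],[0.8,0.06,0,0,0,0,-1],[0.8,0.06,0,0,0,0,-1],[0.8,0.06,0,0,0,0,-1]]]' 10
python3 -m pendant '[[[0.8,0.06,0,0,0,0,-1],[0.8,0.06,0,0,0,0,-1],[0.8,0.06,0,0,0,0,-1],[0.8,0.06,0,0,0,0,-1],[0.8,0.06,0,0,0,0,-1],[0.5,0,0,0,0,0,-1],[0.2,0,0,0,0,0,-1],[0,0,0,0,0,0,-1]]]' 10
```

```text
time_s: 18.7
tcp_pos: [0.5564, 0.2368, 0.1683]
eef_rot: [-180.0, 0.0, -82.9]
contact_force: [-0.1, 0.5, -1.3]
gripper_width: 0.0581
gripper_force: 9.7
time_s: 19.5
tcp_pos: [0.5627, 0.1088, 0.1682]
eef_rot: [-180.0, -0.0, -82.9]
contact_force: [0.4, -0.4, -1.1]
gripper_width: 0.0587
gripper_force: 9.7
time_s: 20.3
tcp_pos: [0.569, -0.0194, 0.1682]
eef_rot: [180.0, 0.0, -82.9]
contact_force: [-0.1, 0.7, -2.1]
gripper_width: 0.0582
gripper_force: 9.7
time_s: 21.1
tcp_pos: [0.5747, -0.1126, 0.168]
eef_rot: [180.0, 0.0, -82.9]
contact_force: [-0.4, 0.8, -2.2]
gripper_width: 0.0583
gripper_force: 9.7
```

```bash
python3 -m pendant '[[[0,0,0.4,0,0,0,-1],[0,0,0.8,0,0,0,-1],[0,0,1,0,0,0,-1],[0,0,1,0,0,0,-1],[0,0,0.8,0,0,0,-1],[0,0,0.4,0,0,0,-1],[0,0,0.2,0,0,0,-1],[0,0,0,0,0,0,-1]]]' 10
python3 -m pendant '[[[0,0,0.15,0,0,0,-1],[0,0,0.15,0,0,0,-1],[0,0,0.1,0,0,0,-1],[0,0,0.1,0,0,0,-1],[0,0,0.05,0,0,0,-1],[0,0,0.05,0,0,0,-1],[0,0,0.05,0,0,0,-1],[0,0,0,0,0,0,-1]]]' 10
```

```text
time_s: 21.9
tcp_pos: [0.5746, -0.1118, 0.0759]
eef_rot: [180.0, -0.0, -82.9]
contact_force: [0.6, 0.1, -1.2]
gripper_width: 0.0584
gripper_force: 9.7
time_s: 22.7
tcp_pos: [0.5746, -0.1121, 0.063]
eef_rot: [180.0, 0.0, -82.9]
contact_force: [0.1, -0.9, -1.6]
gripper_width: 0.058
gripper_force: 9.7
```

```bash
python3 -m pendant '[[[0,0,0.05,0,0,0,-1],[0,0,0.03,0,0,0,-1],[0,0,0.03,0,0,0,-1],[0,0,0.03,0,0,0,-1],[0,0,0.02,0,0,0,-1],[0,0,0.02,0,0,0,-1],[0,0,0,0,0,0,-1],[0,0,0,0,0,0,-1]]]' 10
```

```text
time_s: 23.5
tcp_pos: [0.5747, -0.1121, 0.0596]
eef_rot: [-180.0, 0.0, -82.9]
contact_force: [0.7, -0.6, -1.4]
gripper_width: 0.0582
gripper_force: 9.7
```

```bash
python3 -m pendant '[[[0,0,0.02,0,0,0,-1],[0,0,0.02,0,0,0,-1],[0,0,0.01,0,0,0,-1],[0,0,0.01,0,0,0,-1],[0,0,0,0,0,0,-1],[0,0,0,0,0,0,-1],[0,0,0,0,0,0,-1],[0,0,0,0,0,0,-1]]]' 10
python3 -m pendant '[[[0,0,0.01,0,0,0,-1],[0,0,0.01,0,0,0,-1],[0,0,0,0,0,0,-1],[0,0,0,0,0,0,-1],[0,0,0,0,0,0,-1],[0,0,0,0,0,0,-1],[0,0,0,0,0,0,-1],[0,0,0,0,0,0,-1]]]' 10
```

```text
time_s: 24.3
tcp_pos: [0.5746, -0.1121, 0.0584]
eef_rot: [-180.0, 0.0, -82.9]
contact_force: [0.1, -0.1, -1.2]
gripper_width: 0.0584
gripper_force: 9.7
time_s: 25.1
tcp_pos: [0.5747, -0.1121, 0.058]
eef_rot: [-180.0, -0.0, -82.9]
contact_force: [-0.2, 1.1, -0.2]
gripper_width: 0.0582
gripper_force: 9.8
```

```bash
python3 -m pendant '[[[0,0,0.01,0,0,0,-1],[0,0,0,0,0,0,-1],[0,0,0,0,0,0,-1],[0,0,0,0,0,0,-1],[0,0,0,0,0,0,-1],[0,0,0,0,0,0,-1],[0,0,0,0,0,0,-1],[0,0,0,0,0,0,-1]]]' 10
```

```text
time_s: 25.9
tcp_pos: [0.5747, -0.1121, 0.0579]
eef_rot: [-180.0, -0.0, -82.9]
contact_force: [-1.6, 0.9, 4.9]
gripper_width: 0.0584
gripper_force: 10.3
```

```bash
python3 -m pendant '[[[0,0,0,0,0,0,-1],[0,0,0,0,0,0,-1],[0,0,0,0,0,0,0.35],[0,0,0,0,0,0,0.45],[0,0,0,0,0,0,0.55],[0,0,0,0,0,0,0.7],[0,0,0,0,0,0,1],[0,0,0,0,0,0,1]]]' 4
python3 -m pendant '[[[0,0,0,0,0,0,1],[0,0,-0.3,0,0,0,1],[0,0,-0.6,0,0,0,1],[0,0,-1,0,0,0,1],[0,0,-1,0,0,0,1],[0,0,-1,0,0,0,1],[0,0,-1,0,0,0,1],[0,0,-1,0,0,0,1]]]'
python3 -m pendant '[[[0,0,-1,0,0,0,1],[0,0,-1,0,0,0,1],[0.8,0,0,0,0,0,1],[1,0,0,0,0,0,1],[1,0,0,0,0,0,1],[1,0,0,0,0,0,1],[1,0,0,0,0,0,1],[1,0,0,0,0,0,1]]]'
python3 - <<'E'
from plant import vision
from fit import *
C={}
for n in("top","scene"):
    c=vision.capture(n); np.savez(f"{n}3.npz",**c);C[n]=c["frame"]
cv2.imwrite("pics/both3.png",cv2.resize(np.hstack([C["top"],C["scene"]]),(800,300),interpolation=cv2.INTER_AREA))
s=np.load("scene3.npz")
print("b",fitglass(s,(285,330,210,265),np.array([.5655,.007,.015]),.02))
print("g",fitglass(s,(240,300,240,310),np.array([.5745,-.112,.02]),.025))
E
```

```text
time_s: 26.7
tcp_pos: [0.5746, -0.1121, 0.0576]
eef_rot: [180.0, 0.0, -82.9]
contact_force: [-0.6, 0.2, -0.3]
gripper_width: 0.0845
gripper_force: 0.0
time_s: 27.5
tcp_pos: [0.5747, -0.1122, 0.1779]
eef_rot: [-179.9, -0.0, -82.9]
contact_force: [0.1, 0.4, -0.5]
gripper_width: 0.0878
gripper_force: 0.0
time_s: 28.3
tcp_pos: [0.5888, -0.2285, 0.2162]
eef_rot: [-180.0, -0.0, -82.9]
contact_force: [-0.3, -0.3, 1.0]
gripper_width: 0.0873
gripper_force: 0.0
b (array([0.5658, 0.0076, 0.0079]), array([ 0.4, -1.2]), np.int64(758), np.float64(0.0017))
g (array([ 0.5788, -0.1116,  0.0135]), array([-1.6,  0.3]), np.int64(864), np.float64(0.0018))
```

View pics/both3.png

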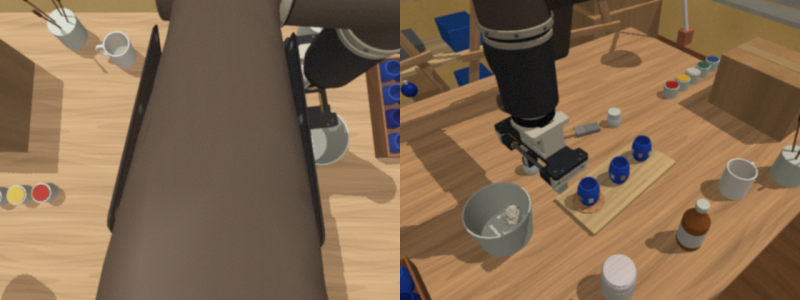

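The scene view shows the glass upright on the mat at about (588,190), the ball in the bucket at (512,213), and both board glasses unmoved. The gripper touches nothing, so I'll let it settle and hand in.

```bash
python3 -m pendant '[[[0,0,0,0,0,0,1],[0,0,0,0,0,0,1],[0,0,0,0,0,0,1],[0,0,0,0,0,0,1],[0,0,0,0,0,0,1],[0,0,0,0,0,0,1],[0,0,0,0,0,0,1],[0,0,0,0,0,0,1]]]' && python3 -c "
from plant import r
print(r.close_job())"
```

```text
time_s: 29.2
tcp_pos: [0.589, -0.2271, 0.2158]
eef_rot: [180.0, 0.0, -82.9]
contact_force: [-0.4, 1.8, -0.5]
gripper_width: 0.088
gripper_force: 0.0
the job is handed in; nothing more can be done
None
```

The paper ball is in the bucket and the candle glass stands upright on the cork mat; grip readings on the glass stayed at or below 10.3 N, set-down contact read about 5 N, the board glasses look unmoved, and the job was handed in at 29.2 s.

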